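Index the lens carousel and swing the loupe over the light window

ROBOT

A 6-joint arm with a two-finger parallel gripper is mounted at the origin on the work surface. World frame = base frame: x ahead of the robot, y to its left, z up, the work surface at z = 0. Lengths are in m, angles in rad, forces in N, time in s.
With the tool pointing down it reaches from about 0.4 to 0.925 m from the base axis. Payload 3.4 kg.
Tool frame: the origin (TCP) lies at the very end of the fingers, on their centre line; the grasp point (between the pads) lies 19 mm behind it (ctrl.pinch_z is the distance from the TCP to the grasp point, in m); z points along the fingers, y is the line along which they close (so a half turn about z gives the same grasp; the last joint's range is limited). The gripper opens to 85 mm and grips with 20 to 120 N. Pads are 22 mm wide; open, the fingers measure 114 mm over their backs; the gripper's body (76 mm by 85 mm) begins 54 mm behind the grasp point. The pads swing forward as they close: fully open they stand 13 mm farther back than shut.
Start: joints at [-1.312, 0.307, 1.506, -0, 1.328, -0.073], TCP at [0.188, -0.543, 0.231] pointing down, gripper open.
Joint ranges: [-3.12, 3.12], [-1.05, 2.28], [0.14, 2.33], [-1.42, 4.57], [0.1, 2.73], [-2.68, 2.68]. Speed limits (rad/s): [2.57, 2.57, 3.14, 3.14, 3.14, 3.14].

INTERFACE

Orientations are given as a unit quaternion [x, y, z, w].
In Python, from workcell import ctrl, imaging, recognise gives the robot as it stands. The module is installed in compiled form; this text tells all that it offers.
- The arm moves only by the shell command python3 -m pendant 'ROWS' [OPENING] [FORCE]. ROWS is JSON, one flat list of numbers, 6 for each row, row after row: the shift along the tool's x, y, z scaled (see below), then the turn, a rotation vector about the tool's x, y, z scaled (see below). A call has 1 to 5 rows; each row is the pose to reach, as a shift and turn from the pose commanded when the call began, along the tool's axes at that moment, turning the shorter way round; what a row does not reach only later rows make up. The controller multiplies each number of a shift by 250 mm and each number of a turn by pi rad. A row lasts 1/8 s, in which the tool goes at most 62.5 mm and 10.7 degrees, less where a joint would pass 70% of its speed; a pose out of reach is approached as far as the arm can. A call with a number of a shift or a turn outside -1 to 1 is refused whole. A call with a gripper value outside its range is refused whole. OPENING is the closure, from 0 (fully open) to 1 (shut), set as the call begins (- or left out, the last holds). The fingers move at their own pace and stop on an object; FORCE is the grip in N (left out, the last holds). Time passes only in rows, so rows that repeat a pose let the fingers close. It gives the time, the measured TCP pose, the force, the opening and the grip force at its end, in the units of the state.
- ctrl.observe(): the state, without advancing time (a new reading comes with each control period).
- imaging.grab_frame(name): name is "side" or "top"; returns a dict with "frame" (480x640x3 uint8, blue, green, red), "fx", "fy", "cx", "cy" (pixels), "extrinsics" (4x4, takes a point from world to camera coordinates). Camera axes: x right, y down, z forward; pixel columns grow to the right and rows downward; lengths in m; the calibration is good to about 2 mm. A picture is of the moment at which its call begins. There is no depth.
- ctrl.finish_job(): hands the job in; it is judged then, once.
Trained networks look in the newest picture that a camera, given by its name, has taken for a name from the list of things; names that differ only in an ending like _2 or _b are one class to them, and where a whole thing is asked for, a point or a joint stands for the part that bears it (a point fixed in the world has none). Each returns a list of dicts, best first, with "confidence" (0 to 1); they miss things now and then, are a little off and sometimes report something else, mostly with a low value. They report only what shows in the picture. A call takes as long as a camera call.
- recognise(camera, label): "location" ([x, y, z] in m, in world coordinates, good to about 4 mm: the middle of the surface that is visible of it).
The state is a dict: "clock": time; "joint_positions": joint angles; "dq": joint speeds; "joint_torque": joint torques, N m; "eef_pos": TCP position; "ee_rot": TCP orientation; "ft_force": force on the tool from outside, world axes, zero at the start; "torque": the same for the moment, N m; "grip_width": finger opening in m; "grasp_force": force on a finger pad.
Only numpy, scipy, OpenCV 4.12 (cv2) and the standard library are available. Lean on these libraries where they do the work, as an engineer would, in place of code of your own. Each camera call takes 0.05 s, during which the arm holds its last target. There are 200 camera calls.

TASK

On the lens inspection fixture, push the carousel round by one of its arms with a fingertip until its one square lens holder is centred over the round lit window. Then push the swing loupe's arm round the same way until the loupe's lens is centred over that window too, with the square holder still centred below it. Push gently, do not pinch or lift anything, leave the things standing around where they are, and finish clear of everything.

Things in the scene. Friction and masses are not known exactly. Their poses are not given: they have to be found in the camera images.
- fixture: Fixed dark steel base plate, 280 x 420 x 12 mm, on the table; place and yaw vary. Origin on the underside below the carousel's axis (plate centre 55 along its +y). A grey light box 66 x 66, top 52 above the table, stands 115 along its +y. The loupe's post (20 dia) stands at 70, 215 in its own x, y.
- window (a point): Centre of the round white lit window, 40 mm dia, on top of the light box, 53 above the table, 115 from the carousel's axis. The light box (top 52) and small loose things (up to 62) are all that lies below the carousel's arms.
- carousel: Aluminium wheel of five arms 72 degrees apart on a vertical axis; origin on the axis, 80 mm above the table. Hub 56 dia, its cap 108 above the table. Holders are centred 115 from the axis: four round rings (40 to 52 dia), one square frame on its own +x arm. Turns both ways without end or clicks and stays where left (friction 0.07 N m, about 1 N at 75 from the axis).
- spoke (a point): Point on the square holder's arm, 75 mm from the carousel axis, mid-height (89 above the table): a place to push. Every arm is a bar 12 wide, underside 83 and top 95 above the table, bare from 28 to about 88 from the axis.
- holder (a point): Centre of the square lens holder (52 x 52 mm frame, 12 high), 89 above the table, 115 from the carousel axis along the carousel's own +x.
- loupe: White swing loupe on a vertical axis; origin on the axis, 116 mm above the table, hub 34 dia, highest point 134. Its arm runs along its own +x. Starts 0.7 to 1.5 rad clockwise (from above) of the window: push it anticlockwise. It passes over the carousel without touching, can go 0.6 rad past the window, and stays where left (friction 0.06 N m).
- loupe_arm (a point): Point on the loupe's arm 62 mm from the loupe's axis, 125 above the table: a place to push (about 1 N). The arm is a bar 12 wide, underside 118 and top 132 above the table, bare from 17 to 88 from the axis.
- lens (a point): Centre of the loupe's lens in a ring 68 mm dia, 125 above the table, on the loupe's own +x, 122 from its axis.
- canister: small grey plastic lens canister with black lid, 36 dia x 45 high mm, loose; origin at the centre of its underside; to be left alone, standing on the base plate, below the carousel's level.
- spacer: aluminium spacer ring, 40 dia x 14 high mm, loose; origin at the centre of its underside; to be left alone, standing on the base plate, below the carousel's level.
- jar: small amber jar with white lid, 42 dia x 50 high mm, loose; origin at the centre of its underside; to be left alone, standing on the base plate, below the carousel's level.
- blower: black rubber blower bulb with upright nozzle, 66 dia x 160 high mm, loose; origin at the centre of its underside; to be left alone, on the table beside the fixture.
- mug: white mug, 84 dia x 90 high mm, loose; origin at the centre of its underside; to be left alone, on the table beside the fixture.
- flask: steel drinking bottle with black cap, 70 dia x 200 high mm, loose; origin at the centre of its underside; to be left alone, on the table beside the fixture.
- brush: brush lying flat, 200 long, 42 wide and 20 high mm, loose; origin at the centre of its underside; to be left alone, on the table beside the fixture.

How it is judged:
By the outcome, as a careful person would: the job done as asked, in the order asked, and still so for the second after the job is handed in, with the robot touching nothing.
It also fails if it takes over 64 s, if anything falls off the work surface, if the arm or the gripper's body presses on something with over 40 N, if the wrist force passes 120 N, or if a joint passes its speed limit or range.

## Working session

There is one attempt and no reset: what is moved stays moved. The work goes in short steps, Python scripts to look and compute and a shell command to move; the robot and the scene stay as the last step left them, time stands still between calls to the robot, and variables do not carry over. Pictures are saved under pics/ and viewed, at most 10 in all, crops included, and the job is handed in when it is done.

```bash
mkdir -p pics
python3 - <<'E'
from workcell import ctrl, imaging, recognise
import cv2,numpy as np
for c in ("top","side"):
    f=imaging.grab_frame(c); cv2.imwrite(f"pics/{c}0.png",f["frame"])
    E=np.array(f["extrinsics"]);print(c,f["fx"],f["cx"],f["cy"],(-E[:3,:3].T@E[:3,3]).round(3),E[:3,:3].round(2).tolist())
    for n in "fixture window carousel spoke holder loupe loupe_arm lens canister spacer jar blower mug flask brush".split():
        print(n,[(np.round(r["location"],3).tolist(),round(r["confidence"],2)) for r in recognise(c,n)[:2]])
s=ctrl.observe();print(s["clock"],s["eef_pos"],s["ee_rot"],s["grip_width"])
E
```

```text
top 452.4722976246847 331.797101494357 232.29579423593324 [0.319 0.022 1.105] [[0.13, -0.99, 0.01], [-0.97, -0.13, -0.22], [0.22, 0.02, -0.98]]
fixture [([0.502, 0.091, 0.019], 0.83), ([0.642, -0.046, 0.054], 0.34)]
window [([0.501, 0.095, 0.015], 0.89)]
carousel [([0.522, 0.016, 0.095], 0.67)]
spoke [([0.525, 0.019, 0.098], 0.56)]
holder [([0.527, 0.015, 0.096], 0.85)]
loupe [([0.429, 0.267, 0.126], 0.95)]
loupe_arm [([0.453, -0.081, 0.028], 0.58), ([0.423, 0.263, 0.126], 0.56)]
lens [([0.429, 0.27, 0.127], 0.93)]
canister [([0.642, -0.046, 0.053], 0.66), ([0.452, -0.081, 0.028], 0.55)]
spacer [([0.451, -0.078, 0.028], 0.42)]
jar [([0.367, 0.194, 0.06], 0.51)]
blower [([0.366, 0.193, 0.06], 0.71), ([0.407, -0.458, 0.076], 0.58)]
mug [([0.651, -0.454, 0.046], 0.72), ([0.368, 0.193, 0.061], 0.67)]
flask [([0.609, 0.455, 0.128], 0.59)]
brush [([0.382, 0.521, 0.023], 0.86), ([0.403, -0.46, 0.077], 0.25)]
side 475.5260618268312 324.71385816927113 238.28168803426547 [ 0.503 -0.667  0.968] [[1.0, -0.03, 0.02], [-0.01, -0.78, -0.62], [0.03, 0.62, -0.78]]
fixture [([0.512, 0.022, 0.014], 0.8)]
window [([0.512, 0.025, 0.016], 0.94)]
carousel [([0.528, 0.016, 0.09], 0.98)]
spoke [([0.529, 0.008, 0.092], 0.56), ([0.512, 0.023, 0.015], 0.37)]
holder []
loupe [([0.432, 0.264, 0.125], 0.63), ([0.511, 0.025, 0.016], 0.57)]
loupe_arm [([0.436, 0.262, 0.126], 0.93)]
lens [([0.435, 0.263, 0.126], 0.9)]
canister [([0.649, -0.054, 0.049], 0.58)]
spacer [([0.453, -0.085, 0.019], 0.61), ([0.51, 0.025, 0.016], 0.22)]
jar [([0.372, 0.182, 0.051], 0.77), ([0.432, 0.262, 0.126], 0.45)]
blower [([0.415, -0.477, 0.089], 0.76)]
mug [([0.652, -0.442, 0.029], 0.88)]
flask [([0.618, 0.442, 0.107], 0.58)]
brush [([0.384, 0.512, 0.016], 0.67)]
1.6 [ 0.18781928 -0.54348006  0.23130697] [ 9.86190776e-01  1.65613262e-01  4.14327801e-06 -1.51557073e-06] 0.08537414615473392
```

View pics/top0.png

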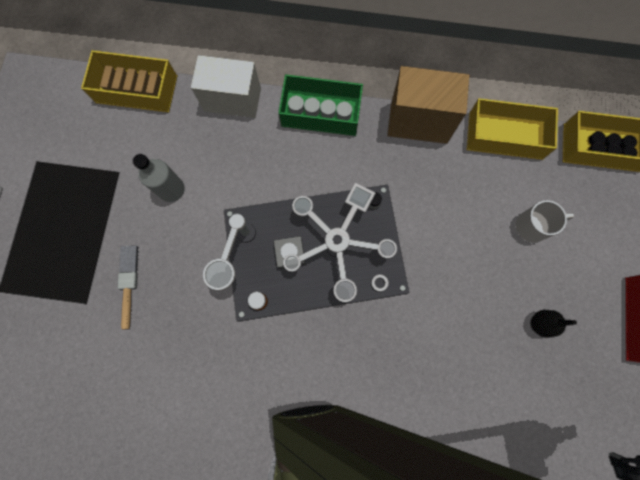

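View pics/side0.png

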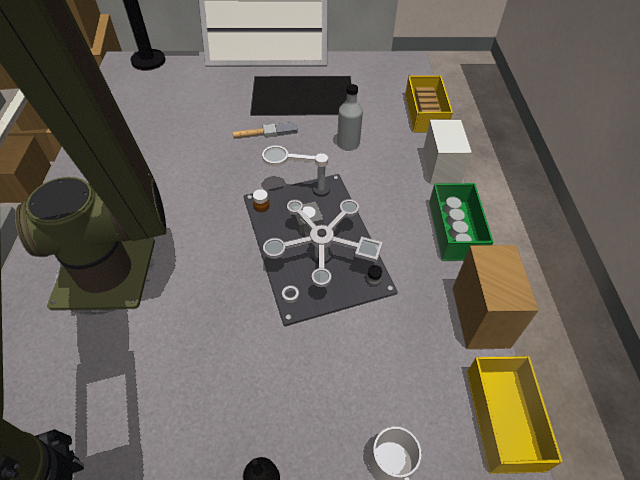

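Top: hub (337,239), square holder (361,197), window (289,252), loupe post (237,221), lens (219,273). Side: hub (322,234), square (369,249), post (321,160), lens (275,155). I'll zoom in for precision.

```bash
cat > h.py <<'E'
import cv2,numpy as np
from workcell import ctrl, imaging, recognise
def ray(f,u,v,z):
    E=np.array(f["extrinsics"]);R=E[:3,:3];c=-R.T@E[:3,3]
    d=R.T@np.array([(u-f["cx"])/f["fx"],(v-f["cy"])/f["fy"],1]);return c+d*(z-c[2])/d[2]
def proj(f,p):
    E=np.array(f["extrinsics"]);q=E[:3,:3]@np.array(p)+E[:3,3]
    return np.array([f["fx"]*q[0]/q[2]+f["cx"],f["fy"]*q[1]/q[2]+f["cy"]])
E
python3 - <<'E'
from h import *
a=cv2.imread("pics/top0.png")[180:325,200:415];b=cv2.imread("pics/side0.png")[140:300,235:400]
a=cv2.resize(a,None,fx=3.6,fy=3.6,interpolation=3);b=cv2.resize(b,None,fx=3.6,fy=3.6,interpolation=3)
a=cv2.convertScaleAbs(a,alpha=1.5)
cv2.imwrite("pics/a.png",a);cv2.imwrite("pics/b.png",b)
t=imaging.grab_frame("top");s=imaging.grab_frame("side")
for n,z,p,q in [("hub",.108,(337,239),(322,233)),("sq",.095,(361,197),(369,249)),("win",.053,(289,252),(309,212)),("post",.134,(237,221),(321,159)),("lens",.13,(219,273),(275,155))]:
    print(n,ray(t,*p,z).round(4),ray(s,*q,z).round(4))
E
```

```text
hub [0.5268 0.0328 0.108 ] [0.531  0.0294 0.108 ]
sq [ 0.636  -0.0095  0.095 ] [ 0.6386 -0.0092  0.095 ]
win [0.4921 0.1415 0.053 ] [0.5012 0.1438 0.053 ]
post [0.5322 0.2568 0.134 ] [0.5337 0.2539 0.134 ]
lens [0.4138 0.2757 0.13  ] [0.4144 0.2748 0.13  ]
```

View pics/a.png

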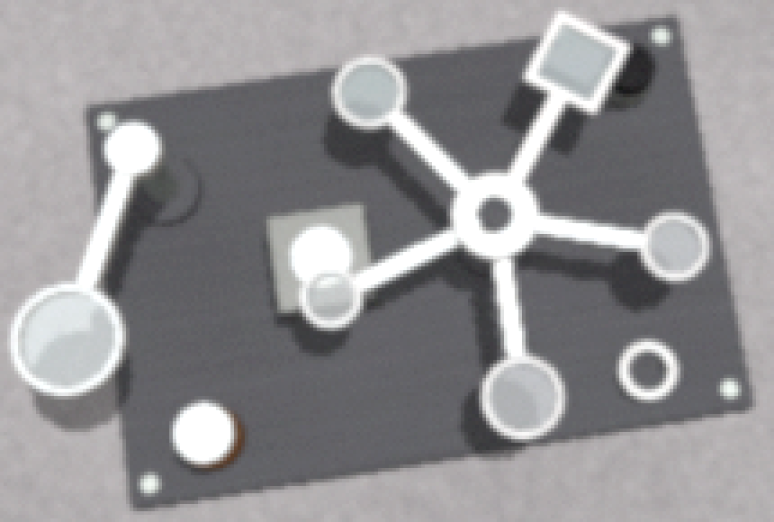

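View pics/b.png

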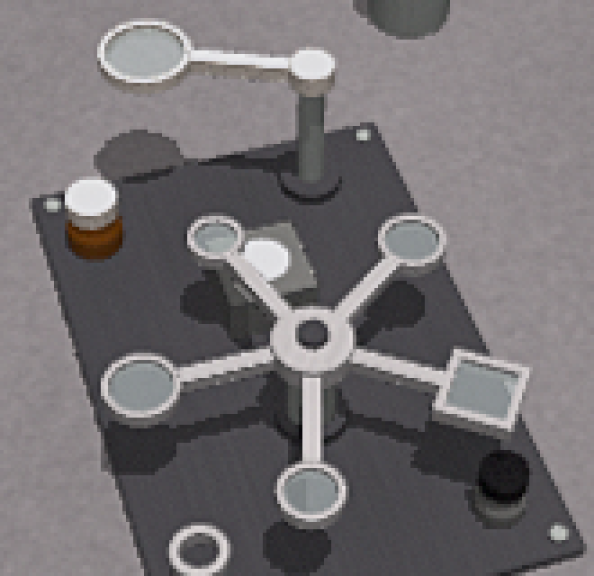

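The crops show the plate, hub, five holders (the square is upper right in the top view), window, post and lens clearly. I'll fit one model to both views.

```bash
cat > fit.py <<'E'
from h import *
from scipy.optimize import least_squares
t=imaging.grab_frame("top");s=imaging.grab_frame("side")
T={"hub":(494,214),"h0":(578,62),"h1":(369,92),"h2":(329,299),"h3":(522,397),"h4":(675,247),"win":(320,253),"post":(132,147),"lens":(68,340),"c0":(88,105),"c1":(678,16),"c2":(750,408),"c3":(135,508)}
S={"hub":(313,336),"h0":(481,385),"h1":(411,241),"h2":(214,238),"h3":(140,386),"h4":(311,490),"win":(265,260),"post":(313,66),"lens":(145,50),"c0":(370,124),"c1":(584,549),"c3":(32,204)}
def model(p):
    x,y,w,a,l=p[:5];r=lambda q:np.array([np.cos(q),np.sin(q)]);o=np.array([x,y])
    F=lambda u,v:o+u*r(w)+v*r(w+np.pi/2)
    P={"hub":(*o,.108),"win":(*F(0,.115),.053),"post":(*F(.07,.215),.134)}
    for i in range(5):P[f"h{i}"]=(*(o+.115*r(a+i*2*np.pi/5)),.095)
    P["lens"]=(*(F(.07,.215)+.122*r(l)),.131)
    for i,(u,v) in enumerate([(.14,.265),(.14,-.155),(-.14,-.155),(-.14,.265)]):P[f"c{i}"]=(*F(u,v),.012)
    return P
def res(p):
    P=model(p);e=[]
    for f,D,o,d in((t,T,(200,180),p[5:7]),(s,S,(235,140),p[7:9])):
        for k,v in D.items(): e+=list(proj(f,P[k])+d-(np.array(v)+.5)/3.6+.5-o)
    return np.array(e+list(p[5:9]/1.5))
if __name__=="__main__":
    R=least_squares(res,[.53,.03,.26,-.4,2.96,0,0,0,0],loss="soft_l1")
    print(R.x.round(4),res(R.x).round(1).tolist())
    P=model(R.x)
    for k in P:print(k,np.round(P[k],4))
    b=np.array(P["win"])[:2]
    for n in("hub","post"):
        d=b-np.array(P[n])[:2];print(n,"->win",np.arctan2(d[1],d[0]),np.hypot(*d))
    print("RT",[np.round(proj(f,P["hub"]),1) for f in (t,s)])
E
python3 fit.py
```

```text
[ 0.5287  0.0338  0.2906 -0.3451  2.9925  0.5051  0.5584  0.3171  0.3483] [0.3, -0.4, -0.5, 0.1, 0.0, 0.1, 0.5, -0.5, 0.3, -0.0, -0.1, -0.3, 0.2, 1.0, -0.0, 0.1, -0.2, -0.6, -1.0, -0.1, 0.1, -0.3, 1.4, 0.3, -1.6, 0.5, -0.3, -1.1, 0.2, 1.4, -0.0, -0.1, 0.1, -0.0, 0.2, -0.1, -0.2, 0.3, -1.1, 0.5, -0.2, -0.2, 0.1, 0.7, 1.3, -0.5, 0.6, 0.1, -0.6, -1.6, 0.3, 0.4, 0.2, 0.2]
hub [0.5287 0.0338 0.108 ]
win [0.4957 0.144  0.053 ]
post [0.5341 0.2598 0.134 ]
h0 [ 0.6369 -0.0051  0.095 ]
h1 [0.5991 0.1247 0.095 ]
h2 [0.464  0.1289 0.095 ]
h3 [0.4182 0.0017 0.095 ]
h4 [ 0.5251 -0.0812  0.095 ]
lens [0.4135 0.2779 0.131 ]
c0 [0.5868 0.3278 0.012 ]
c1 [ 0.7072 -0.0746  0.012 ]
c2 [ 0.4389 -0.1548  0.012 ]
c3 [0.3186 0.2476 0.012 ]
hub ->win 1.8614137636200536 0.115
post ->win -1.8909048543589484 0.12206555615733704
RT [array([336.7, 238.1]), array([321. , 231.5])]
```

```bash
cat > go.py <<'E'
# units needed to reach world pose (x y z xang), tool down
import sys
from h import *
from scipy.spatial.transform import Rotation as Ro
def units(x,y,z,xa):
    s=ctrl.observe();R=Ro.from_quat(s["ee_rot"])
    G=Ro.from_euler("z",xa)*Ro.from_euler("x",np.pi)
    d=R.inv().apply(np.array([x,y,z])-s["eef_pos"])/.25
    return d.round(4),((R.inv()*G).as_rotvec()/np.pi).round(4)
def st():
    s=ctrl.observe();m=Ro.from_quat(s["ee_rot"]).as_matrix()
    print(round(s["clock"],2),np.round(s["eef_pos"],4),"xang",round(np.arctan2(m[1,0],m[0,0]),4),"tilt",m[2,2].round(4),"F",np.round(s["ft_force"],1),"grip",round(s["grip_width"],4),"q",np.round(s["joint_positions"],2))
if __name__=="__main__":
    st()
    if len(sys.argv)>4: print(*units(*map(float,sys.argv[1:5])))
E
python3 go.py .583 -.020 .231 -.345
```

```text
1.8 [ 0.1878 -0.5435  0.2313] xang 0.3327 tilt -1.0 F [ 0.4 -0.3  0.1] grip 0.0853 q [-1.31  0.31  1.51 -0.    1.33 -0.07]
[ 2.1780e+00 -1.4627e+00  1.2000e-03] [-0.      0.      0.2157]
```

```bash
python3 -m pendant '[0.1,-0.07,0,0,0,0, 0.3,-0.2,0,0,0,0, 0.5,-0.335,0,0,0,0, 0.7,-0.47,0,0,0,0, 0.9,-0.6,0,0,0,0]' 1 20
python3 -m pendant '[0.2,-0.135,0,0,0,0, 0.4,-0.27,0,0,0,0, 0.6,-0.4,0,0,0,0, 0.8,-0.54,0,0,0,0, 0.95,-0.64,0,0,0,0]'
python3 go.py .583 -.020 .150 -.345
```

```text
clock: 2.42
eef_pos: [0.3524, -0.3267, 0.2315]
ee_rot: [0.986, 0.165, 0.0, 0.0]
ft_force: [0.4, -0.4, 0.2]
grip_width: -0.0001
grasp_force: 0.0
clock: 3.05
eef_pos: [0.525, -0.0971, 0.2315]
ee_rot: [0.986, 0.166, 0.0, 0.0]
ft_force: [0.8, -0.0, -0.7]
grip_width: 0.0002
grasp_force: 0.0
3.05 [ 0.525  -0.0971  0.2315] xang 0.3344 tilt -1.0 F [ 0.8 -0.  -0.7] grip 0.0002 q [-0.26  0.25  1.59  0.    1.3   0.97]
[ 0.3202 -0.2153  0.3263] [-0.     -0.0003  0.2163]
```

```bash
python3 -m pendant '[0.1,-0.07,0.05,0,0,0.05, 0.2,-0.14,0.12,0,0,0.1, 0.3,-0.2,0.2,0,0,0.15, 0.328,-0.222,0.3,0,0,0.2, 0.328,-0.222,0.326,0,0,0.216]'
python3 -m pendant '[0,0,0,0,0,0, 0,0,0,0,0,0]' | head -3
python3 go.py .583 -.020 .078 -.345
python3 - <<'E'
from h import *
f=imaging.grab_frame("side")["frame"];cv2.imwrite("pics/c.png",cv2.resize(f[120:320,220:440],None,fx=2.7,fy=2.7))
E
```

```text
clock: 3.68
eef_pos: [0.5824, -0.019, 0.1478]
ee_rot: [0.985, -0.173, -0.002, 0.0]
ft_force: [0.5, -0.1, 0.2]
grip_width: 0.0001
grasp_force: 0.0
clock: 3.92
eef_pos: [0.5834, -0.0203, 0.1503]
ee_rot: [0.985, -0.172, 0.0, -0.0]
3.92 [ 0.5834 -0.0203  0.1503] xang -0.3451 tilt -1.0 F [ 0.8 -0.1  0.8] grip 0.0002 q [-0.11  0.39  1.6  -0.    1.15  1.81]
[-0.0022 -0.0005  0.2891] [-0.0001 -0.0003 -0.    ]
```

View pics/c.png

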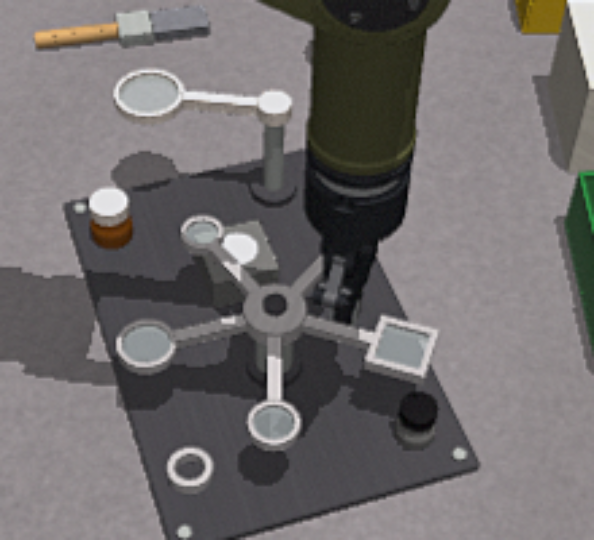

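```bash
python3 -m pendant '[0,0,0.1,0,0,0, 0,0,0.2,0,0,0, 0,0,0.289,0,0,0, 0,-0.02,0.289,0,0,0, 0,-0.036,0.289,0,0,0]'
python3 go.py
python3 - <<'E'
from h import *
for f in np.radians([5,10,15,20,25]):print((.07*np.cos(f)+.022*np.sin(f)-.07)/.25,-(.07*np.sin(f)-.022*np.cos(f)+.022)/.25,-f/np.pi)
E
```

```text
clock: 4.6
eef_pos: [0.5871, -0.0115, 0.0787]
ee_rot: [0.985, -0.172, 0.001, -0.0]
ft_force: [-1.2, -0.5, 0.0]
grip_width: -0.0
grasp_force: 0.0
4.6 [ 0.5871 -0.0115  0.0787] xang -0.3459 tilt -1.0 F [-1.2 -0.5  0. ] grip -0.0 q [-0.09  0.47  1.67  0.    0.99  1.82]
0.006604220827482632 -0.024738474537270683 -0.027777777777777776
0.011027210478108118 -0.049958407481666196 -0.05555555555555555
0.013235307329960921 -0.07546785991526779 -0.08333333333333333
0.013211706432713188 -0.10107268950202732 -0.1111111111111111
0.010956587403443518 -0.12657802802817067 -0.1388888888888889
```

```bash
python3 -m pendant '[0.0066,-0.0247,0,0,0,-0.0278, 0.011,-0.05,0,0,0,-0.0556, 0.0132,-0.0755,0,0,0,-0.0833, 0.0132,-0.101,0,0,0,-0.1111, 0.011,-0.1266,0,0,0,-0.1389]'
python3 -m pendant '[0.0066,-0.0247,0,0,0,-0.0278, 0.011,-0.05,0,0,0,-0.0556, 0.0132,-0.0755,0,0,0,-0.0833, 0.0132,-0.101,0,0,0,-0.1111, 0.011,-0.1266,0,0,0,-0.1389]'
python3 -m pendant '[0,0,0,0,0,0]' >/dev/null
python3 go.py
python3 - <<'E'
from h import *
t=imaging.grab_frame("top")["frame"];f=imaging.grab_frame("side")["frame"]
cv2.imwrite("pics/d.png",np.hstack([cv2.resize(t[170:330,200:420],(400,291)),cv2.resize(f[120:320,220:440],(400,364))[:291]]))
for c in("top","side"):print([(np.round(r["location"],3).tolist(),round(r["confidence"],2)) for r in recognise(c,"holder")[:2]])
E
```

```text
clock: 5.22
eef_pos: [0.6002, 0.0172, 0.0791]
ee_rot: [0.999, 0.047, 0.001, 0.0]
ft_force: [-1.1, -0.4, -1.0]
grip_width: 0.0001
grasp_force: 0.6
clock: 5.85
eef_pos: [0.6004, 0.049, 0.0792]
ee_rot: [0.965, 0.262, 0.001, 0.001]
ft_force: [-0.8, -1.3, -0.4]
grip_width: -0.0002
grasp_force: 0.5
5.97 [0.6003 0.0495 0.079 ] xang 0.5268 tilt -1.0 F [ 0.   0.9 -0.5] grip 0.0003 q [0.01 0.49 1.64 0.   1.01 1.06]
[([0.5, -0.06, 0.09], 0.62)]
[([0.512, 0.02, 0.095], 0.57)]
```

View pics/d.png

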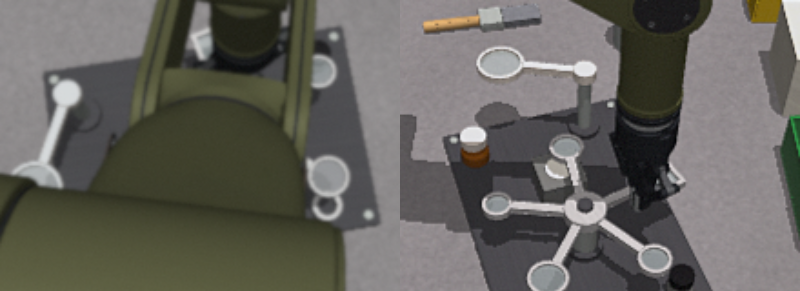

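```bash
python3 -m pendant '[0.0066,-0.0247,0,0,0,-0.0278, 0.011,-0.05,0,0,0,-0.0556, 0.0132,-0.0755,0,0,0,-0.0833, 0.0132,-0.101,0,0,0,-0.1111, 0.011,-0.1266,0,0,0,-0.1389]'
python3 -m pendant '[0.0066,-0.0247,0,0,0,-0.0278, 0.011,-0.05,0,0,0,-0.0556, 0.0132,-0.0755,0,0,0,-0.0833, 0.0132,-0.101,0,0,0,-0.1111, 0.011,-0.1266,0,0,0,-0.1389]'
python3 -m pendant '[0,0,0,0,0,0]' >/dev/null
cat > ang.py <<'E'
from h import *
import sys
HUB=np.array([.5287,.0338]);POST=np.array([.5341,.2598])
D={"top":np.array([.505,.558]),"side":np.array([.317,.348])}
def scan(f,img,cam,c,rs,n,z,lo,hi):
    g=cv2.cvtColor(img,cv2.COLOR_BGR2GRAY).astype(np.float32);A=np.arange(lo,hi,.005);out=[]
    def samp(a,l):
        pts=np.array([proj(f,(*(c+r*np.array([np.cos(a),np.sin(a)])+l*np.array([-np.sin(a),np.cos(a)])),z))+D[cam] for r in rs],np.float32)
        return cv2.remap(g,pts[:,:1],pts[:,1:],1).mean()
    for a in A:
        out.append(sorted([samp(b,0)+.5*samp(b,.003)+.5*samp(b,-.003)-samp(b,.011)-samp(b,-.011) for b in a+np.arange(n)*2*np.pi/5]))
    s=np.array(out)[:,n//2:].mean(1);i=s.argmax();w=slice(max(i-8,0),i+9);k=np.clip(s[w]-.7*s[i],0,None)
    return round(float((A[w]*k).sum()/k.sum()),4),round(float(s[i]),1)
def meas(cam,img=None,near=None):
    f=imaging.grab_frame(cam);img=f["frame"] if img is None else img
    return cam,"carousel",scan(f,img,cam,HUB,np.arange(.035,.086,.005),5,.095,near-.63,near+.63),"loupe",scan(f,img,cam,POST,np.arange(.025,.085,.005),1,.132,2.7,4.7)
if __name__=="__main__":
    n=float(sys.argv[1])
    if n<0:
        for c in D:print("init",meas(c,cv2.imread(f"pics/{c}0.png"),-.345))
    else:
        for c in D:print(meas(c,None,n))
E
python3 ang.py -1; python3 ang.py 1.5; python3 go.py
```

```text
clock: 6.8
eef_pos: [0.5864, 0.0773, 0.0779]
ee_rot: [0.886, 0.464, 0.0, 0.001]
ft_force: [-0.3, -0.8, 1.3]
grip_width: 0.0001
grasp_force: 0.6
clock: 7.42
eef_pos: [0.5622, 0.0977, 0.0779]
ee_rot: [0.764, 0.645, 0.001, 0.001]
ft_force: [-0.1, -0.4, 0.5]
grip_width: -0.0002
grasp_force: 0.6
init ('top', 'carousel', (-0.3491, 243.9), 'loupe', (3.0037, 210.8))
init ('side', 'carousel', (-0.3556, 265.1), 'loupe', (2.9461, 202.5))
('top', 'carousel', (1.3622, 220.1), 'loupe', (3.0036, 238.8))
('side', 'carousel', (1.3925, 263.9), 'loupe', (2.946, 202.1))
7.75 [0.5616 0.0979 0.0776] xang 1.3983 tilt -1.0 F [-0.3 -0.3 -0. ] grip -0.0004 q [0.1  0.46 1.71 0.   0.98 0.27]
```

```bash
python3 -m pendant '[0.0077,-0.0297,0,0,0,-0.0333, 0.0122,-0.0601,0,0,0,-0.0667, 0.0135,-0.0857,0,0,0,-0.0944, 0.0129,-0.1062,0,0,0,-0.1167, 0.0116,-0.1215,0,0,0,-0.1333]'
python3 -m pendant '[0,0,0,0,0,0]' >/dev/null
python3 ang.py 1.8; python3 go.py
python3 - <<'E'
from h import *
f=imaging.grab_frame("side")["frame"];cv2.imwrite("pics/e.png",cv2.resize(f[130:280,220:400],None,fx=4.2,fy=4.0,interpolation=2))
E
```

```text
clock: 8.38
eef_pos: [0.5326, 0.106, 0.0777]
ee_rot: [0.614, 0.789, 0.0, 0.0]
ft_force: [0.9, 0.5, -1.3]
grip_width: -0.0001
grasp_force: 0.5
('top', 'carousel', (1.7948, 247.1), 'loupe', (2.9905, 214.6))
('side', 'carousel', (1.7948, 265.4), 'loupe', (2.9478, 142.2))
8.6 [0.532  0.106  0.0776] xang 1.817 tilt -1.0 F [-0.3 -0.2 -1. ] grip 0.0 q [ 0.12  0.43  1.77  0.    0.95 -0.13]
```

View pics/e.png

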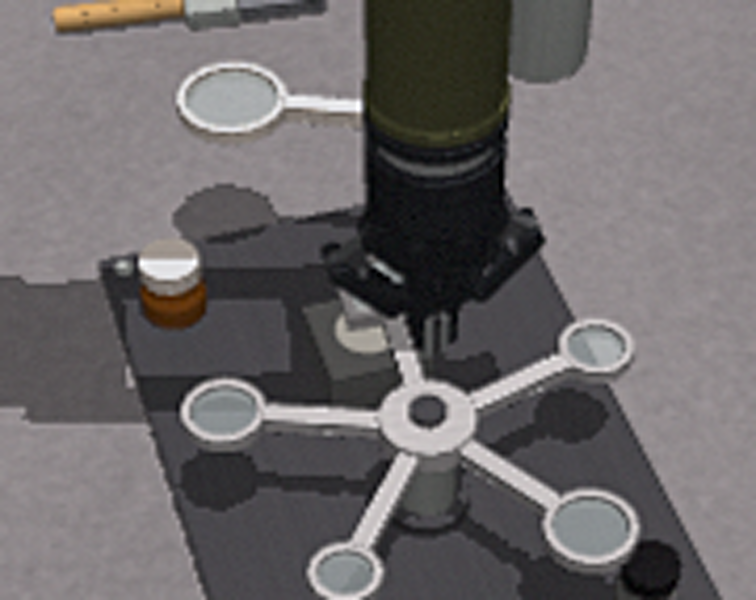

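```bash
python3 -m pendant '[0.0024,-0.0084,0,0,0,-0.0095, 0.0047,-0.0168,0,0,0,-0.0189, 0.0047,-0.0168,0,0,0,-0.0189]'
python3 ang.py 1.8
python3 -m pendant '[0,0.04,0,0,0,0, 0,0.08,0,0,0,0, 0,0.08,-0.2,0,0,0, 0,0.08,-0.4,0,0,0, 0,0.08,-0.48,0,0,0]' >/dev/null
python3 -m pendant '[0,0,0,0,0,0]' >/dev/null
python3 go.py .49 .31 .2 -.149
```

```text
clock: 9.02
eef_pos: [0.5272, 0.1061, 0.0776]
ee_rot: [0.591, 0.807, -0.0, -0.0]
ft_force: [0.8, 0.9, 0.0]
grip_width: 0.0003
grasp_force: 0.1
('top', 'carousel', (1.8507, 264.4), 'loupe', (2.9939, 214.1))
('side', 'carousel', (1.8547, 264.7), 'loupe', (2.9513, 121.6))
9.88 [0.5487 0.1126 0.1996] xang 1.878 tilt -1.0 F [ 0.3  0.  -1. ] grip 0.0001 q [ 0.13  0.31  1.59  0.    1.24 -0.18]
[ 0.8236  0.0148 -0.0022] [ 0.0013 -0.0015  0.6452]
```

```bash
python3 -m pendant '[0.1,0,0,0,0,0.058, 0.25,0,0,0,0,0.116, 0.45,0,0,0,0,0.174, 0.65,0.01,0,0,0,0.232, 0.82,0.015,0,0,0,0.29]' >/dev/null
python3 -m pendant '[0,0,0,0,0,0.058, 0,0,0,0,0,0.116, 0,0,0,0,0,0.174, 0,0,0,0,0,0.232, 0,0,0,0,0,0.29]' >/dev/null
python3 -m pendant '[0,0,0,0,0,0.055, 0,0,0,0,0,0.065, 0,0,0,0,0,0.065]' >/dev/null
python3 go.py .478 .304 .112 -.149
python3 ang.py 1.8
python3 - <<'E'
from h import *
f=imaging.grab_frame("side")["frame"];g=imaging.grab_frame("top")["frame"]
cv2.imwrite("pics/f.png",np.hstack([cv2.resize(f[150:250,250:350],(400,400),interpolation=2),cv2.resize(g[180:280,230:330],(400,400),interpolation=2)]))
E
```

```text
11.5 [0.4879 0.3086 0.1965] xang -0.1462 tilt -1.0 F [ 0.2 -0.3  0.5] grip -0.0003 q [ 0.49  0.34  1.55 -0.    1.25  2.21]
[-0.0359  0.0234  0.3379] [0.0004 0.0005 0.0009]
('top', 'carousel', (1.8495, 275.2), 'loupe', (3.0092, 233.6))
('side', 'carousel', (1.8552, 253.0), 'loupe', (2.9593, 197.9))
```

View pics/f.png

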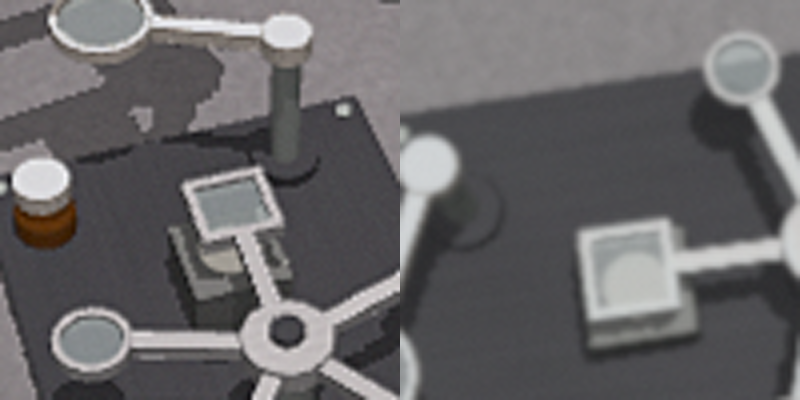

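Run:
```python
from h import *
t=imaging.grab_frame("top");s=imaging.grab_frame("side");d={"top":(.505,.558),"side":(.317,.348)}
for n,f in(("top",t),("side",s)):
    for a in (1.83,1.861,1.89):
        print(n,a,"holder",(proj(f,(.5287+.115*np.cos(a),.0338+.115*np.sin(a),.095))+d[n]).round(2))
    print("win",(proj(f,(.4957,.144,.053))+d[n]).round(2))
# centroid of bright window through the glass, top view
g=t["frame"][:,:,:].mean(2)[243:257,281:297]
print(g.astype(int)[:, :])
```

```text
top 1.83 holder [286.88 246.06]
top 1.861 holder [287.07 247.58]
top 1.89 holder [287.29 249.01]
win [288.7  250.93]
side 1.83 holder [308.39 200.84]
side 1.861 holder [307.02 201.13]
side 1.89 holder [305.74 201.44]
win [307.19 212.31]
[[151 151 153 157 163 170 174 177 178 177 172 166 160 160 175 196]
 [151 154 159 169 180 185 187 187 188 186 186 182 176 169 176 196]
 [153 160 170 179 187 188 190 190 190 189 189 189 186 179 180 196]
 [159 173 183 187 189 190 189 189 190 190 191 190 189 186 185 197]
 [168 181 188 189 188 189 190 190 191 190 190 190 190 191 191 200]
 [175 187 189 190 190 189 189 191 191 190 189 190 190 190 193 200]
 [179 187 189 192 190 190 191 190 190 191 189 190 191 191 192 199]
 [182 189 190 190 190 190 190 190 189 191 190 191 191 192 192 198]
 [182 188 190 190 190 190 190 190 190 191 189 190 191 190 191 197]
 [182 189 190 190 189 189 190 191 191 189 190 190 189 190 191 194]
 [180 189 191 189 190 191 190 190 190 190 190 190 192 190 191 194]
 [174 186 190 191 191 191 191 191 193 192 193 194 194 194 195 197]
 [169 183 192 193 194 194 195 197 196 199 200 201 201 201 202 203]
 [177 189 198 201 201 201 202 203 203 203 204 204 200 197 194 190]]
```

```bash
python3 -m pendant '[-0.036,0.02,0,0,0,0, -0.036,0.02,0.1,0,0,0, -0.036,0.02,0.2,0,0,0, -0.036,0.02,0.3,0,0,0, -0.036,0.02,0.338,0,0,0]' >/dev/null
python3 -m pendant '[0,0.02,0,0,0,0, 0,0.05,0,0,0,0]' >/dev/null
python3 go.py .4760 .2923 .112 -.149
python3 - <<'E'
import numpy as np
for f in np.radians([5,10,15,20,25]):
    r=.062*np.cos(f)+.023*np.sin(f)-.062;t=.062*np.sin(f)-.023*np.cos(f)+.023
    print((-r/.25).round(4),(t/.25).round(4),(-f/np.pi).round(4))
E
```

```text
12.68 [0.4772 0.2928 0.114 ] xang -0.1481 tilt -1.0 F [ 0.5 -0.3  0. ] grip 0.0001 q [ 0.47  0.4   1.69 -0.    1.05  2.19]
[-0.0046  0.0026  0.008 ] [-0.0003 -0.0005  0.0003]
-0.0071 0.022 -0.0278
-0.0122 0.0445 -0.0556
-0.0154 0.0673 -0.0833
-0.0165 0.0904 -0.1111
-0.0156 0.1134 -0.1389
```

```bash
python3 -m pendant '[-0.0071,0.022,0,0,0,-0.0278, -0.0122,0.0445,0,0,0,-0.0556, -0.0154,0.0673,0,0,0,-0.0833, -0.0165,0.0904,0,0,0,-0.1111, -0.0156,0.1134,0,0,0,-0.1389]' 
python3 -m pendant '[-0.0071,0.022,0,0,0,-0.0278, -0.0122,0.0445,0,0,0,-0.0556, -0.0154,0.0673,0,0,0,-0.0833, -0.0165,0.0904,0,0,0,-0.1111, -0.0156,0.1134,0,0,0,-0.1389]' 
python3 -m pendant '[0,0,0,0,0,0]' >/dev/null
python3 go.py; python3 ang.py 1.85
```

```text
clock: 13.3
eef_pos: [0.4686, 0.2651, 0.1142]
ee_rot: [0.989, 0.145, 0.001, -0.001]
ft_force: [-0.9, 0.8, -0.3]
grip_width: -0.0001
grasp_force: 0.6
clock: 13.92
eef_pos: [0.4727, 0.2366, 0.1141]
ee_rot: [0.935, 0.355, 0.0, -0.0]
ft_force: [-0.8, -0.7, -0.2]
grip_width: -0.0001
grasp_force: 0.6
14.05 [0.4735 0.2366 0.1141] xang 0.7225 tilt -1.0 F [0.6 0.5 0.7] grip 0.0001 q [ 0.38  0.36  1.76 -0.    1.02  1.23]
('top', 'carousel', (1.8496, 276.8), 'loupe', (3.8043, 87.9))
('side', 'carousel', (1.8552, 255.1), 'loupe', (3.7818, 188.8))
```

```bash
python3 -m pendant '[-0.0071,0.022,0,0,0,-0.0278, -0.0122,0.0445,0,0,0,-0.0556, -0.0154,0.0673,0,0,0,-0.0833, -0.0165,0.0904,0,0,0,-0.1111, -0.0156,0.1134,0,0,0,-0.1389]' 
python3 -m pendant '[0,0,0,0,0,0]' >/dev/null
python3 go.py; python3 ang.py 1.85
python3 - <<'E'
from h import *
f=imaging.grab_frame("side");g=imaging.grab_frame("top")["frame"]
cv2.imwrite("pics/g.png",np.hstack([cv2.resize(f["frame"][140:240,250:350],(400,400),interpolation=2),cv2.resize(g[180:280,220:320],(400,400),interpolation=2)]))
for a in(4.2,4.25,4.3,4.392):print(a,(proj(f,(.5341+.122*np.cos(a),.2598+.122*np.sin(a),.131))+[.317-250,.348-140])*4)
E
```

```text
clock: 14.78
eef_pos: [0.4888, 0.2135, 0.1135]
ee_rot: [0.836, 0.549, 0.0, -0.0]
ft_force: [-0.7, 0.4, 0.4]
grip_width: 0.0001
grasp_force: 0.6
14.9 [0.4893 0.2132 0.1134] xang 1.1585 tilt -1.0 F [ 0.6 -0.3 -0.2] grip 0.0001 q [ 0.33  0.37  1.75 -0.    1.02  0.74]
('top', 'carousel', (1.8496, 277.2), 'loupe', (4.2707, 75.2))
('side', 'carousel', (1.8552, 256.3), 'loupe', (4.2728, 197.0))
4.2 [192.08824823 193.32799522]
4.25 [200.88537153 196.6078754 ]
4.3 [209.93017596 199.5729011 ]
4.392 [227.1327071  204.17341465]
```

View pics/g.png

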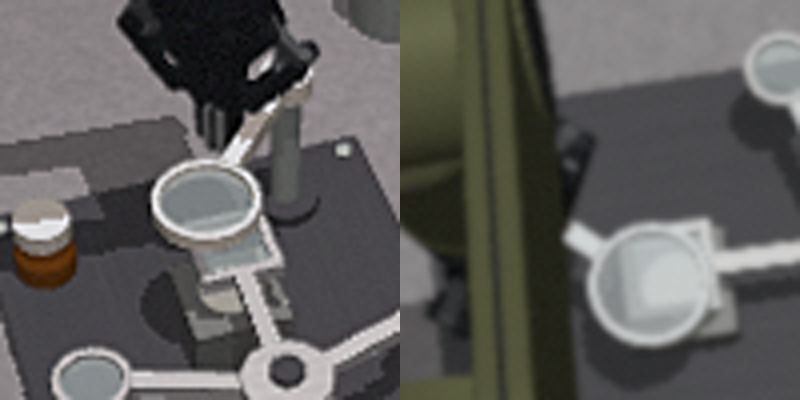

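```bash
python3 -m pendant '[-0.0042,0.012,0,0,0,-0.0153, -0.0077,0.0242,0,0,0,-0.0306, -0.0077,0.0242,0,0,0,-0.0306]' | head -2
python3 ang.py 1.85
python3 -m pendant '[0,-0.03,0,0,0,0, 0,-0.06,0,0,0,0, 0,-0.06,-0.2,0,0,0, 0,-0.06,-0.4,0,0,0, 0,-0.06,-0.5,0,0,0]' >/dev/null
python3 -m pendant '[0,-0.2,0,0,0,0, 0,-0.4,0,0,0,0, 0,-0.6,0,0,0,0, 0,-0.7,0,0,0,0, 0,-0.7,0,0,0,0]' >/dev/null
python3 go.py;python3 ang.py 1.85
python3 - <<'E'
from h import *
f=imaging.grab_frame("side");t=imaging.grab_frame("top")
cv2.imwrite("pics/i.png",np.hstack([cv2.resize(f["frame"][150:230,260:340],(400,400),interpolation=2),cv2.resize(t["frame"][200:280,240:320],(400,400),interpolation=2)]))
for a in(4.35,4.392,4.43):
  p=(.5341+.122*np.cos(a),.2598+.122*np.sin(a),.131)
  print(a,(proj(f,p)+[.317-260,.348-150])*5,(proj(t,p)+[.505-240,.558-200])*5+[400,0])
E
```

```text
clock: 15.48
eef_pos: [0.4935, 0.2091, 0.1131]
('top', 'carousel', (1.8496, 277.3), 'loupe', (4.3624, 58.8))
('side', 'carousel', (1.8552, 256.0), 'loupe', (4.3642, 162.4))
16.82 [0.3105 0.2676 0.2381] xang 1.2595 tilt -1.0 F [-0.3  0.   0.4] grip -0.0001 q [0.61 0.07 1.81 0.   1.27 0.92]
('top', 'carousel', (1.8495, 261.0), 'loupe', (4.3553, 249.1))
('side', 'carousel', (1.8552, 253.7), 'loupe', (4.3627, 222.5))
4.35 [223.99603632 202.76642499] [622.13072864 233.10066549]
4.392 [233.91588388 205.21676831] [627.70661536 222.88946398]
4.43 [243.02225519 207.17525354] [632.36598058 213.48634456]
```

View pics/i.png

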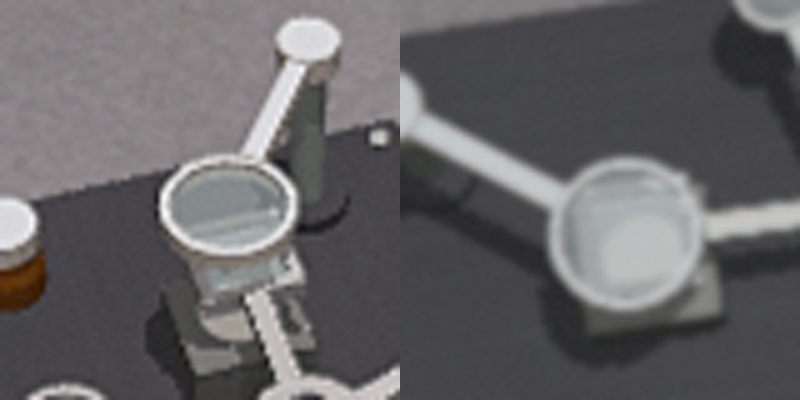

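```bash
cat > ring.py <<'E'
from h import *
D={"top":np.array([.505,.558]),"side":np.array([.317,.348])}
th=np.arange(0,2*np.pi,.1)
for cam in D:
    f=imaging.grab_frame(cam);g=f["frame"].mean(2).astype(np.float32)
    E=np.array(f["extrinsics"])
    def m(x,y,r,z):
        P=np.c_[x+r*np.cos(th),y+r*np.sin(th),0*th+z]@E[:3,:3].T+E[:3,3]
        return cv2.remap(g,(f["fx"]*P[:,0]/P[:,2]+f["cx"]+D[cam][0]).astype(np.float32),(f["fy"]*P[:,1]/P[:,2]+f["cy"]+D[cam][1]).astype(np.float32),1)[:,0]
    def best(fn,x0,y0):
        G=np.arange(-.01,.0101,.0005);S=np.array([[fn(x0+a,y0+b) for b in G] for a in G])
        w=np.clip(S-S.max()*.85,0,None);a=(w.sum(1)*G).sum()/w.sum();b=(w.sum(0)*G).sum()/w.sum();return np.round([x0+a,y0+b],4),S.max().round(1)
    print(cam,"lens",best(lambda x,y:(2*m(x,y,.032,.1315)-m(x,y,.0265,.1315)-m(x,y,.0385,.1315)).mean(),.4957,.144))
E
python3 ring.py
python3 - <<'E'
import numpy as np
for a in(4.35,4.37,4.392):print(a,.5341+.122*np.cos(a),.2598+.122*np.sin(a))
E
```

```text
top lens (array([0.4922, 0.1451]), np.float32(96.2))
side lens (array([0.492 , 0.1462]), np.float32(169.7))
4.35 0.49084989406412793 0.14572358553786918
4.37 0.4931399199873836 0.14488145560719945
4.392 0.49567783596642234 0.144008215701731
```

```bash
python3 -m pendant '[0,0.15,0,0,0,0, 0,0.35,0,0,0,0, 0,0.55,0,0,0,0, 0,0.7,0,0,0,0, 0,0.7,0,0,0,0]' >/dev/null
python3 -m pendant '[0,0,0.15,0,0,0, 0,0,0.35,0,0,0, 0,0,0.5,0,0,0, 0,0.03,0.5,0,0,0, 0,0.05,0.5,0,0,0]' >/dev/null
python3 -m pendant '[0,0.01,0,0,0,0, -0.0014,0.0137,0,0,0,-0.0047, -0.0028,0.0174,0,0,0,-0.0095, -0.0028,0.0174,0,0,0,-0.0095]' 
python3 ring.py; python3 ang.py 1.85
```

```text
clock: 18.88
eef_pos: [0.4954, 0.2077, 0.1135]
ee_rot: [0.8, 0.6, 0.0, 0.0]
ft_force: [0.2, 0.5, -0.8]
grip_width: 0.0001
grasp_force: 0.0
top lens (array([0.4961, 0.1439]), np.float32(99.1))
side lens (array([0.4963, 0.1448]), np.float32(191.9))
('top', 'carousel', (1.8496, 277.5), 'loupe', (4.3992, 52.2))
('side', 'carousel', (1.8552, 256.6), 'loupe', (4.3911, 167.4))
```

```bash
python3 -m pendant '[0,-0.03,0,0,0,0, 0,-0.06,0,0,0,0, 0,-0.06,-0.2,0,0,0, 0,-0.06,-0.4,0,0,0, 0,-0.06,-0.5,0,0,0]' >/dev/null
python3 -m pendant '[0,-0.2,0,0,0,0, 0,-0.4,0,0,0,0, 0,-0.6,0,0,0,0, 0,-0.7,0,0,0,0, 0,-0.7,0,0,0,0]' >/dev/null
python3 -m pendant '[0,0,0,0,0,0, 0,0,0,0,0,0]' >/dev/null
python3 go.py; python3 ring.py; python3 ang.py 1.85; python3 -c "
from workcell import recognise
for n in ('jar','canister','spacer'): print(n,[(r['location'],r['confidence']) for r in recognise('side',n)[:1]])"
```

```text
20.57 [0.3138 0.261  0.2381] xang 1.2857 tilt -1.0 F [-0.2  0.3  0.6] grip 0.0001 q [ 0.59  0.06  1.81 -0.    1.27  0.88]
top lens (array([0.4961, 0.1439]), np.float32(93.2))
side lens (array([0.4962, 0.1448]), np.float32(177.6))
('top', 'carousel', (1.8496, 260.9), 'loupe', (4.3906, 248.5))
('side', 'carousel', (1.8552, 253.4), 'loupe', (4.3941, 232.1))
jar [([0.3738, 0.1838, 0.0482], 0.54)]
canister [([0.6518, -0.0536, 0.0473], 0.54)]
spacer [([0.4536, -0.086, 0.0207], 0.47)]
```

```bash
python3 -c "
from workcell import ctrl
print(ctrl.finish_job())"
```

```text
the job is handed in; nothing more can be done
None
```

Job handed in at about 21 s on the robot clock: by my camera measurements the square holder and then the loupe's lens are each within about 1 mm of the window's centre, the jar, canister and spacer haven't moved, and the arm is clear of everything.

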